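Wedge the spring clip off the turning spindle

TASK

Take the steel wedge from its wooden rack and slide it down between the spindle and the back bar of the red spring clip, until the jaws spread and the clip eases off the spindle; feel for it and never press hard on the block or spindle, because the blade's reach is not known and the slot is shallow. Leave the clip lying flat on the block clear of the spindle, its jaws sprung shut, and put the wedge back upright in its rack, fully home. Do not touch the clip with the gripper, and leave the other things on the bench alone.

Things in the scene. Friction and masses are not known exactly. Their poses are not given: they have to be found in the camera images.
- block: fixed wooden block 130 x 130 mm, 42 mm tall; origin at the centre of its underside, z up. A steel spindle stands at its centre (block x=0, y=0), 20 mm in diameter, rising 18 mm above the block's top, top edge chamfered 2.5 mm. The clip comes off towards block -x
- spindle_top (a point): centre of the spindle's top face, 60 mm above the table; axes those of the block
- slot (a point): centre of the mouth of the drift slot in the block's top, where the blade goes down beside the spindle: at block x=-22, y=0, z=42 mm. The slot spans block x=-36 to -8 mm, y=-9 to +9 mm; its hard floor lies 28 mm below the block's top
- clip: red steel spring clip lying flat on the block's top around the spindle, 8 mm thick; origin on its underside, on the spindle axis at the start, axes parallel to the block's. From its back bar two sprung jaws run along +x beside the spindle (outer sides at y=+-19 mm) to round noses that grip behind it at x=+7.5 mm. Steel on steel is slippery (friction about 0.12)
- clip_bar (a point): middle of the clip's back bar, 4 mm above its underside. Bar: clip x=-21 to -16, y=-15 to +15 mm; the gap to the spindle is 6 mm. Pushed to -x (6 to 13 N; 2 to 9 N down on the wedge) it spreads the jaws; after 8 to 10 mm they pass the spindle's widest part, shut again and carry the clip to about 15 mm from where it gripped
- jaw_l (a joint): opening of the clip's jaw on its +y side (rad): 0 gripping the spindle as at the start, 0.06 to 0.09 when spread over its widest part, 0 again when sprung shut off the spindle
- jaw_r (a joint): the same for the jaw on the -y side
- wedge: hand wedge standing upright in its rack, 100 g; origin at the centre of the underside of its guard, z up. Guard: steel plate 22 (x) x 40 (y) x 6 mm. Handle: wood, 22 x 22 mm square, from 6 to 60 mm above the origin; grip it from above. For the work the wedge's axes are parallel to the block's, its flat back to the spindle
- blade_root (a point): point of the wedge where the blade's flat back leaves the guard (wedge x=+12, y=0, z=0). Blade: steel, 12 mm wide (y), flat back in the plane x=+12 mm; 2.5 mm thick at the tip, growing 0.4 mm per mm upward to 19.3 mm at 42 mm above the tip, then straight. It sticks out 42 to 66 mm below the guard, clamped, different each time, not measured
- rack: fixed dark wooden rack block 70 x 70 mm, 74 mm tall; origin at the centre of its underside. Pocket in its top for the blade: 28 mm (x) x 20 mm (y), 70 mm deep; the guard rests on the top, across the pocket, wedge axes parallel to the rack's
- rack_mouth (a point): centre of the pocket's mouth at the rack's top, 74 mm above the table; the wedge's origin stands here when put away
- washer: loose brass washer, 34 mm across, 5 mm thick, lying on the table; leave alone
- brush: brush lying on the table, about 200 mm long; leave alone
- varnish: amber jar with dark cap, 60 mm across, 110 mm tall; leave alone
- mallet: mallet lying on the table; leave alone
- bowl: turned wooden bowl, 120 mm across, 50 mm tall; leave alone
- spool: wooden spool, 60 mm across, 62 mm tall; leave alone
- offcut: wooden offcut 130 x 50 x 22 mm; leave alone

How it is judged:
By the outcome, as a careful person would: the job done as asked, in the order asked, and still so for the second after the job is handed in, with the robot touching nothing.
It also fails if it takes over 45 s, if anything falls off the work surface, if the arm or the gripper's body presses on something with over 40 N, if the wrist force passes 120 N, or if a joint passes its speed limit or range.

ROBOT

A 6-joint arm with a two-finger parallel gripper is mounted at the origin on the work surface. World frame = base frame: x ahead of the robot, y to its left, z up, the work surface at z = 0. Lengths are in m, angles in degrees, forces in N, time in s.
With the tool pointing down it reaches from about 0.3 to 0.75 m from the base axis. Payload 8.5 kg.
Tool frame: the origin (TCP) lies on the centre line of the jaws, within the pads' length; the fingertips stand 11 mm ahead of it and the grasp point (between the pads) lies 8 mm behind it; x points along the fingers, y is the direction in which the jaws open and shut, and the axes are right-handed (so a half turn about x gives the same grasp; the last joint's range is limited). The gripper opens to 85 mm and grips with 20 to 120 N. Pads are 22 mm wide; open, the fingers measure 114 mm over their backs; the gripper's body (76 mm by 85 mm) begins 54 mm behind the grasp point. The pads swing forward as they close: fully open they stand 13 mm farther back than shut.
Start: joints at [53.325, 21.807, 74.336, -0, 83.858, -12.336], TCP at [0.227, 0.501, 0.242] pointing down, gripper open.
Joint ranges: [-178.18, 178.18], [-50.72, 133.34], [12.68, 142.11], [-81.47, 261.47], [9.98, 163.14], [-165.26, 165.26]. Speed limits (degrees/s): [136.94, 136.94, 180, 180, 180, 180].

INTERFACE

Orientations are given as a 3x3 rotation matrix whose columns are the frame's x, y, z axes.
In Python, from rig import env gives the robot as it stands.
- The arm moves only by the tool carry_out, never from a script. Its argument "motion" is a list that holds one entry, the list of rows, each a list of 7 numbers: the shift along the tool's x, y, z in cm, then the turn, a rotation vector about the tool's x, y, z in rad, then the finger opening in cm, from 0 to 8.54. A call has 1 to 5 rows; each row is the pose to reach, as a shift and turn from the pose commanded when the call began, along the tool's axes at that moment; what a row does not reach only later rows make up. A row lasts 1/12 s, in which the tool goes at most 41.7 mm and 7.16 degrees, less where a joint would pass 70% of its speed; a pose out of reach is approached as far as the arm can. A call with a gripper value outside its range is refused whole. The fingers move at their own pace and stop on an object; "grip_force" is the grip in N (left out, the last holds). Time passes only in rows, so rows that repeat a pose let the fingers close. It gives the time, the measured TCP pose, the force and the opening at its end, in the units of the state.
- env.observe(): the state, without advancing time (a new reading comes with each control period).
- env.get_image(name): name is "scene" or "top"; returns a dict with "image" (384x512x3 uint8, red, green, blue), "fov_y" (degrees; the focal length in pixels is half the picture's height over the tangent of half this angle, whatever the lens; pixels are square), "cx", "cy" (the principal point, pixels), "R" (3x3) and "t" (3): a world point X has camera coordinates R X + t. Camera axes: x right, y down, z forward; pixel columns grow to the right and rows downward; lengths in m; the calibration is good to about 2 mm. A picture is of the moment at which its call begins. There is no depth.
- env.close_job(): hands the job in, once; it reports no verdict.
The state is a dict: "time_s": time; "q": joint angles; "qvel": joint speeds; "joint_efforts": joint torques, N m; "position": TCP position; "tool_rot": TCP orientation; "ft_force": force on the tool from outside, world axes, zero at the start; "wrist_torque": the same for the moment, N m; "grip_width": finger opening in m.
Only numpy, scipy, OpenCV 4.12 (cv2) and the standard library are available. Lean on these libraries where they do the work, as an engineer would, in place of code of your own. Each camera call takes 0.05 s, during which the arm holds its last target. There are 200 camera calls.

## Working session

There is one attempt and no reset: what is moved stays moved. The work goes in short steps, Python scripts to look and compute and a tool call to move; the robot and the scene stay as the last step left them, time stands still between calls to the robot, and variables do not carry over. Pictures are saved under pics/ and viewed, on a budget of 10 in all, crops included, one or two more only if the job needs it, and the job is handed in when it is done.

Besides the shell and the picture viewer there is one more tool, called after "Call:" as name(argument=value, ...) on one line, values as JSON. carry_out: Moves the arm, as the interface text tells. Its arguments: {"type":"object","properties":{"motion":{"type":"array","items":{"type":"array","items":{"type":"array","items":{"type":"number"}}}},"grip_force":{"type":"number"}},"required":["motion"]}

```bash
ls; mkdir -p pics; python3 - <<'E'
from rig import env
import cv2,numpy as np
s=env.observe()
for k,v in s.items(): print(k,np.round(v,4).tolist())
for n in("scene","top"):
    d=env.get_image(n)
    cv2.imwrite(f"pics/{n}0.png",cv2.resize(d["image"][:,:,::-1],None,fx=1.5,fy=1.5,interpolation=cv2.INTER_CUBIC))
    print(n,d["fov_y"],d["cx"],d["cy"],np.round(d["R"],4).tolist(),np.round(d["t"],4).tolist())
E
```

```text
pics
time_s 0.0
q [53.3254, 21.8396, 74.3853, -0.0001, 83.86, -12.3351]
qvel [-0.0763, -0.0137, 0.0604, -0.0484, 0.0688, -0.032]
joint_efforts [-0.0006, -44.8452, -23.1282, -0.0002, 0.0047, 0.0]
position [0.2265, 0.5009, 0.2417]
tool_rot [[-0.0009, 0.4121, 0.9111], [-0.0012, 0.9111, -0.4121], [-1.0, -0.0014, -0.0003]]
ft_force [-0.0016, -0.5852, 0.3208]
wrist_torque [-0.0234, 0.0022, 0.0277]
grip_width 0.0856
scene 46.305921144187096 258.9726839250588 192.87469779856247 [[0.6637, 0.748, -0.0067], [0.514, -0.4626, -0.7224], [-0.5434, 0.476, -0.6915]] [-0.4316, -0.2628, 1.6127]
top 48.51368127959265 259.7680046888609 196.3272571573351 [[0.0191, -0.9998, 0.0061], [-0.995, -0.0196, -0.0977], [0.0978, -0.0042, -0.9952]] [0.0072, 0.6211, 1.1118]
```

View pics/top0.png

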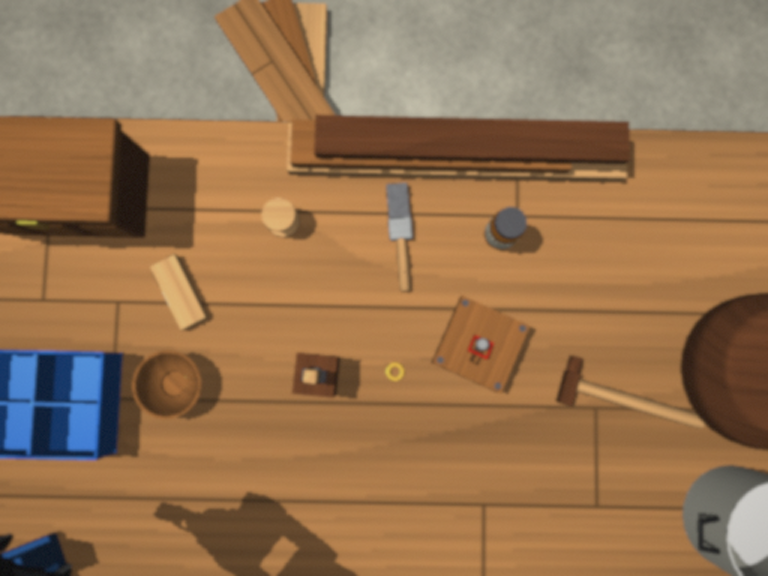

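View pics/scene0.png

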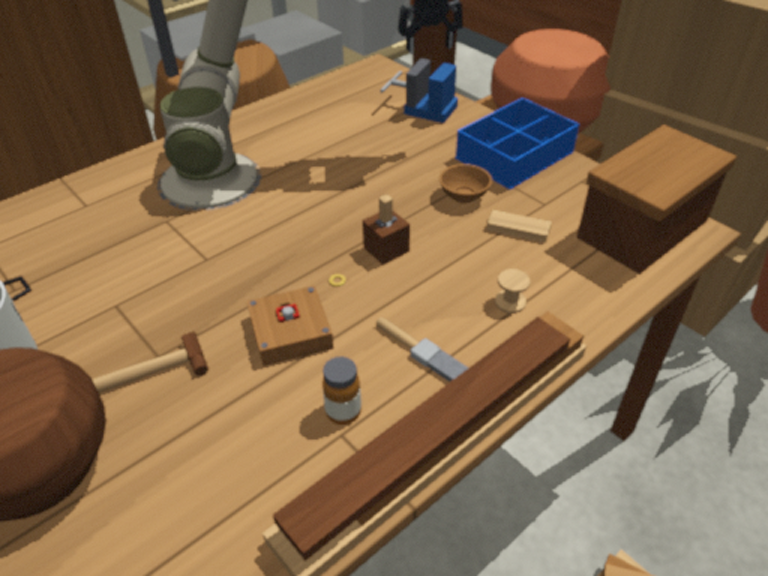

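The top view shows the block at about (322,229) and the rack at about (211,250) in raw pixels. The scene view shows the same layout, with the handle standing in the rack. I'll enlarge both.

```bash
cat > h.py <<'E'
from rig import env
import cv2,numpy as np
def tile(im,x0,y0,w,h,k):
    c=im[y0:y0+h,x0:x0+w,::-1].copy()
    c=cv2.resize(c,None,fx=k,fy=k,interpolation=cv2.INTER_CUBIC)
    for u in range(x0,x0+w):
        if u%10==0:
            X=int((u-x0+.5)*k); cv2.line(c,(X,0),(X,6),(0,255,0),1); cv2.putText(c,str(u),(X-10,18),0,.35,(0,255,0),1)
    for v in range(y0,y0+h):
        if v%10==0:
            Y=int((v-y0+.5)*k); cv2.line(c,(0,Y),(6,Y),(0,255,0),1); cv2.putText(c,str(v),(8,Y+4),0,.35,(0,255,0),1)
    return c
def cam(d):
    h=d["image"].shape[0]; f=h/2/np.tan(np.radians(d["fov_y"])/2)
    return f,d["cx"],d["cy"],np.array(d["R"]),np.array(d["t"])
def proj(c,X):
    f,cx,cy,R,t=c; p=np.asarray(X)@R.T+t
    return np.stack([f*p[...,0]/p[...,2]+cx,f*p[...,1]/p[...,2]+cy],-1)
def ray(c,uv,z):
    f,cx,cy,R,t=c; d=R.T@np.array([(uv[0]-cx)/f,(uv[1]-cy)/f,1]); o=-R.T@t
    return o+d*(z-o[2])/d[2]
E
python3 - <<'E'
from h import *
d=env.get_image("top");im=d["image"].astype(float)
for i in range(4): im+=env.get_image("top")["image"]
im=(im/5).astype(np.uint8)
a=tile(im,284,192,76,74,7); b=tile(im,190,230,40,40,7)
W=np.zeros((560,800+16,3),np.uint8)[:, :800]
W[:518,:532]=a; bb=b[:, :268]; W[:280,532:800]=bb
cv2.imwrite("pics/top1.png",W)
s=env.get_image("scene")["image"]
a=tile(s,160,186,66,58,8); b=tile(s,236,126,40,50,6)
W=np.zeros((470,800,3),np.uint8); W[:464,:528]=a; W[:300,530:770]=b
cv2.imwrite("pics/sc1.png",W)
E
```

```text
(no output)
```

View pics/top1.png

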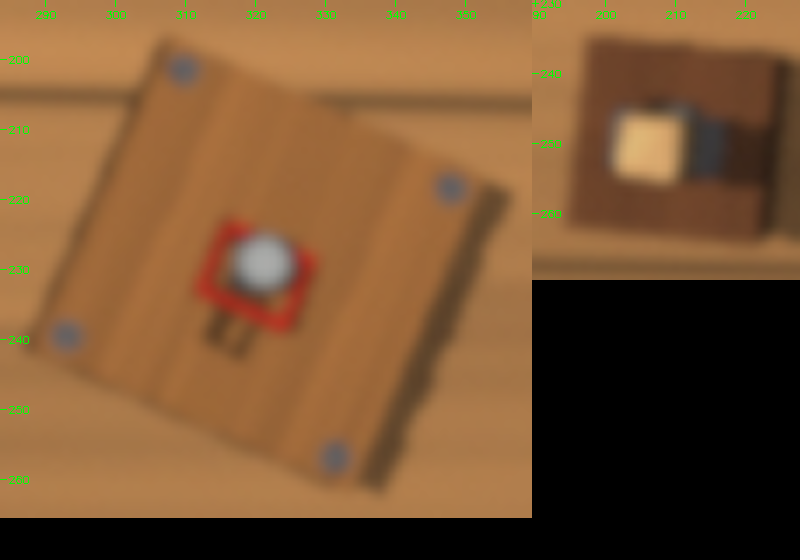

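View pics/sc1.png

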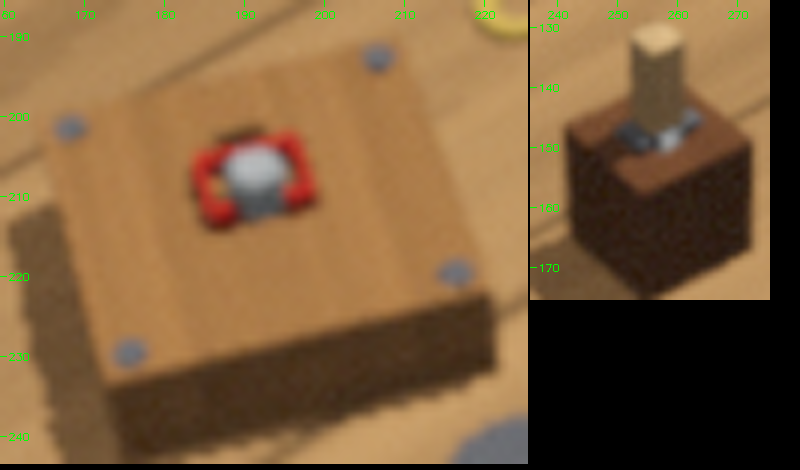

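The top crop shows the screws, spindle and clip clearly. The bar is on the lower-left side of the spindle, so block -x points down and slightly left in the image. The scene crop agrees with this. Next I'll fit the poses from both views.

```bash
python3 - <<'E'
from h import *
from scipy.optimize import least_squares
T=cam(env.get_image("top"));S=cam(env.get_image("scene"))
tr=lambda L,x0,y0,k,ox=0:np.array([((x-ox)/k+x0-.5,y/k+y0-.5) for x,y in L])
bt=tr([(184,71),(451,188),(335,458),(67,337),(263,263)],284,192,7)
bs=tr([(456,273),(129,352),(71,128),(377,57),(256,167)],160,186,8)
def pts(p):
    c,s=np.cos(p[2]),np.sin(p[2]);a=p[3]
    L=np.array([(a,a,.042),(a,-a,.042),(-a,-a,.042),(-a,a,.042),(0,0,.06)])
    return np.c_[L[:,0]*c-L[:,1]*s+p[0],L[:,0]*s+L[:,1]*c+p[1],L[:,2]]
for nm,use in(("top",[1,0]),("scene",[0,1]),("both",[1,1])):
    f=lambda p:np.r_[use[0]*(proj(T,pts(p))-bt).ravel(),use[1]*(proj(S,pts(p))-bs).ravel()]
    r=least_squares(f,[.5,-.15,-.4,.05],x_scale=[.1,.1,.1,.01]);print(nm,np.round(r.x,4),np.degrees(r.x[2]).round(2),np.round(r.fun,2))
# rack: top corners (+x+y),(+x-y),(-x-y),(-x+y), handle top
rt=tr([(587,38),(775,55),(760,240),(568,226),(650,147)],190,230,7,532)
rs=tr([(752,143),(645,193),(567,128),(676,73),(657,37)],236,126,6,530)
def pr(p):
    c,s=np.cos(p[2]),np.sin(p[2]);a=.035
    L=np.array([(a,a,.074),(a,-a,.074),(-a,-a,.074),(-a,a,.074)])
    q=np.c_[L[:,0]*c-L[:,1]*s+p[0],L[:,0]*s+L[:,1]*c+p[1],L[:,2]]
    return np.r_[q,[[p[3],p[4],.134]]]
for nm,use in(("top",[1,0]),("scene",[0,1]),("both",[1,1])):
    f=lambda p:np.r_[use[0]*(proj(T,pr(p))-rt).ravel(),use[1]*(proj(S,pr(p))-rs).ravel()]
    r=least_squares(f,[.45,.13,0,.45,.13]);print(nm,np.round(r.x,4),np.degrees(r.x[2]).round(2),np.round(r.fun,2))
E
```

```text
top [ 0.5361 -0.1423 -0.4021  0.055 ] -23.04 [-0.17 -0.05 -0.15  0.21  0.04 -0.02 -0.12  0.    0.39 -0.14  0.    0.
  0.    0.    0.    0.    0.    0.   -0.   -0.  ]
scene [ 0.5356 -0.1424 -0.4045  0.0549] -23.18 [-0.    0.   -0.    0.    0.    0.   -0.    0.    0.    0.   -0.    0.1
  0.16  0.14 -0.02  0.1   0.18  0.19 -0.31 -0.53]
both [ 0.5359 -0.1424 -0.4032  0.055 ] -23.1 [-0.1   0.03 -0.13  0.32  0.03  0.04 -0.08  0.04  0.43 -0.07  0.12  0.14
  0.26  0.23  0.01  0.17  0.23  0.21 -0.23 -0.48]
top [ 0.4783  0.1445 -0.0613  0.4773  0.1455] -3.51 [-0.19 -0.38  0.28 -0.6  -0.01  0.6  -0.08  0.37 -0.    0.    0.   -0.
  0.    0.   -0.   -0.   -0.    0.   -0.   -0.  ]
scene [ 0.4784  0.1458 -0.0946  0.4777  0.1452] -5.42 [-0.   -0.    0.   -0.   -0.    0.   -0.   -0.    0.   -0.    0.74 -0.14
 -0.11  0.25 -0.45 -0.55 -0.2   0.39  0.    0.  ]
both [ 0.4784  0.1449 -0.0719  0.4773  0.1455] -4.12 [-0.19 -0.58  0.25 -0.51 -0.34  0.67 -0.38  0.15  0.02 -0.04  0.59 -0.23
  0.06  0.42 -0.72 -0.2  -0.75  0.49 -0.01 -0.09]
```

```bash
cat >> h.py <<'E'
from scipy.spatial.transform import Rotation as Ro
def go(x,y,z,yaw):
    """yaw (deg) = world heading of tool y, tool pointing down. Prints the row values."""
    s=env.observe(); R=np.array(s["tool_rot"]); c,n=np.cos(np.radians(yaw)),np.sin(np.radians(yaw))
    G=np.array([[0,c,n],[0,n,-c],[-1,0,0]])
    print(round(s["time_s"],2),np.round(s["position"],4),"F",np.round(s["ft_force"],2),"w",round(s["grip_width"],4))
    print("shift cm",np.round(R.T@(np.array([x,y,z])-s["position"])*100,3),"rot",np.round(Ro.from_matrix(R.T@G).as_rotvec(),4))
E
python3 -c "
from h import *
go(.4774,.1453,.2,-4.1)"
```

```text
0.5 [0.2266 0.5011 0.2423] F [ 0.3  -0.05 -0.52] w 0.0853
shift cm [  4.231 -22.083  37.51 ] rot [1.2176e+00 0.0000e+00 1.0000e-04]
```

Call:
carry_out(motion=[[[0.4, -2.0, 3.4, 0.12, 0, 0, 8.5], [0.8, -4.0, 6.8, 0.24, 0, 0, 8.5], [1.2, -6.0, 10.2, 0.36, 0, 0, 8.5], [1.6, -8.0, 13.6, 0.48, 0, 0, 8.5], [2.0, -10.0, 17.0, 0.6, 0, 0, 8.5]]])

```text
time_s: 0.92
position: [0.341, 0.3384, 0.2223]
tool_rot: [[0.0, 0.857, 0.515], [0.0, 0.515, -0.857], [-1.0, 0.0, 0.0]]
ft_force: [0.4, 1.2, -0.2]
grip_width: 0.0846
```

```bash
python3 -c "
from h import *
go(.4774,.1453,.2,-4.1)"
```

```text
0.92 [0.341  0.3384 0.2223] F [ 0.41  1.23 -0.2 ] w 0.0846
shift cm [ 2.233  1.761 23.574] rot [ 6.121e-01 -1.000e-04 -5.000e-04]
```

Call:
carry_out(motion=[[[0.5, 0.4, 4.0, 0.12, 0, 0, 8.5], [1.0, 0.8, 8.0, 0.24, 0, 0, 8.5], [1.5, 1.1, 12.0, 0.36, 0, 0, 8.5], [2.0, 1.5, 16.0, 0.48, 0, 0, 8.5], [2.2, 1.8, 20.0, 0.6, 0, 0, 8.5]]])

```text
time_s: 1.33
position: [0.4603, 0.1765, 0.1999]
tool_rot: [[-0.0, 0.998, -0.06], [0.0, -0.06, -0.998], [-1.0, -0.0, 0.0]]
ft_force: [0.1, 1.3, 0.6]
grip_width: 0.085
```

```bash
python3 -c "
from h import *
go(.4774,.1453,.15,-4.1)"
```

```text
1.33 [0.4603 0.1765 0.1999] F [0.12 1.27 0.57] w 0.085
shift cm [4.992 1.896 3.011] rot [0.0115 0.     0.0004]
```

Call:
carry_out(motion=[[[0.5, 1.0, 1.5, 0.006, 0, 0, 8.5], [1.0, 1.9, 3.0, 0.0115, 0, 0, 8.5], [4.5, 1.9, 3.0, 0.0115, 0, 0, 8.5], [7.5, 1.9, 3.0, 0.0115, 0, 0, 8.5], [9.6, 1.9, 3.0, 0.0115, 0, 0, 8.5]]])

```text
time_s: 1.75
position: [0.4763, 0.1469, 0.1022]
tool_rot: [[-0.002, 0.998, -0.066], [-0.0, -0.066, -0.998], [-1.0, -0.002, 0.0]]
ft_force: [-0.8, 0.6, -1.4]
grip_width: 0.0851
```

Call:
carry_out(motion=[[[0, 0, 0, 0, 0, 0, 5], [0, 0, 0, 0, 0, 0, 3], [0, 0, 0, 0, 0, 0, 2], [0, 0, 0, 0, 0, 0, 1], [0, 0, 0, 0, 0, 0, 1]]], grip_force=70)

```text
time_s: 2.17
position: [0.4775, 0.1475, 0.1056]
tool_rot: [[0.003, 0.998, -0.065], [0.0, -0.065, -0.998], [-1.0, 0.003, -0.0]]
ft_force: [0.4, 0.7, -0.1]
grip_width: 0.0249
```

Call:
carry_out(motion=[[[0, 0, 0, 0, 0, 0, 1], [0, 0, 0, 0, 0, 0, 1], [0, 0, 0, 0, 0, 0, 1], [0, 0, 0, 0, 0, 0, 1], [0, 0, 0, 0, 0, 0, 1]]])

```text
time_s: 2.58
position: [0.4775, 0.1475, 0.1057]
tool_rot: [[0.003, 0.998, -0.065], [0.0, -0.065, -0.998], [-1.0, 0.003, -0.0]]
ft_force: [-0.5, 0.1, 4.9]
grip_width: 0.0211
```

```bash
python3 -c "
from h import *
go(.4774,.1453,.103,-4.1)"
```

```text
2.58 [0.4775 0.1475 0.1057] F [-0.5   0.05  4.88] w 0.0211
shift cm [0.269 0.    0.22 ] rot [ 0.0062 -0.0004 -0.0027]
```

Call:
carry_out(motion=[[[-0.5, 0, 0, 0, 0, 0, 1], [-2, 0, 0, 0, 0, 0, 1], [-5, 0, 0, 0, 0, 0, 1], [-8.5, 0, 0, 0, 0, 0, 1], [-12, 0, 0, 0, 0, 0, 1]]])

```text
time_s: 3.0
position: [0.4763, 0.1474, 0.2262]
tool_rot: [[-0.001, 0.998, -0.065], [-0.0, -0.065, -0.998], [-1.0, -0.001, 0.0]]
ft_force: [0.9, -0.2, -2.0]
grip_width: 0.0213
```

```bash
python3 - <<'E'
from h import *
go(.4775,.1475,.1057,-3.73)
im=env.get_image("scene")["image"];go(.4775,.1475,.1057,-3.73)
a=tile(im,225,80,60,75,8)
cv2.imwrite("pics/lift.png",a)
E
```

```text
3.0 [0.4763 0.1474 0.2262] F [ 0.95 -0.15 -2.04] w 0.0213
shift cm [12.051  0.124 -0.02 ] rot [-0.0003  0.0001  0.0007]
3.05 [0.4789 0.1477 0.2332] F [1.77 0.06 6.36] w 0.0215
shift cm [12.749 -0.286  0.043] rot [-0.0001 -0.0015 -0.0116]
```

View pics/lift.png

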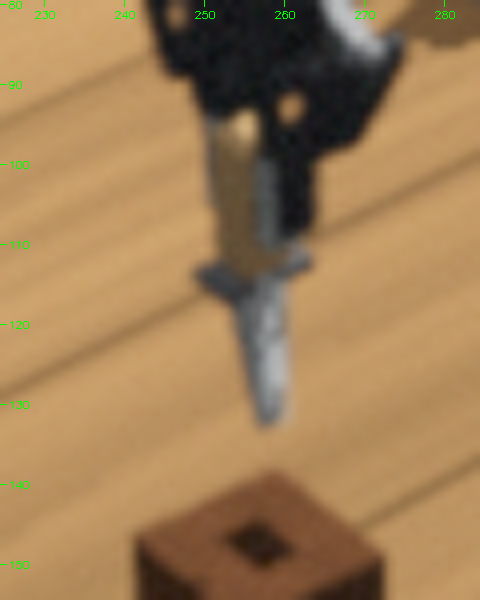

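```bash
python3 - <<'E'
from h import *
S=cam(env.get_image("scene"))
o=np.array([.4765,.1453,.2262-.0317]);c,n=np.cos(-.065),np.sin(-.065)
w=lambda x,y,z:o+[x*c-y*n,x*n+y*c,z]
print("guard corners",[proj(S,w(x*.011,y*.02,0)).round(1).tolist() for x in(-1,1) for y in(-1,1)])
for L in(.042,.046,.05,.054,.058,.062,.066): print(L,proj(S,w(.012,-.006,-L)).round(1),proj(S,w(.012,.006,-L)).round(1),proj(S,w(.0095,-.006,-L)).round(1))
go(.536,-.1424,.2,-23.1)
E
```

```text
guard corners [[248.3, 115.0], [259.3, 110.2], [253.0, 118.5], [264.0, 113.5]]
0.042 [257.2 129. ] [260.5 127.5] [256.7 128.6]
0.046 [257.2 130.1] [260.5 128.6] [256.7 129.7]
0.05 [257.3 131.2] [260.5 129.7] [256.7 130.8]
0.054 [257.3 132.3] [260.5 130.8] [256.8 131.9]
0.058 [257.3 133.4] [260.5 131.9] [256.8 133. ]
0.062 [257.3 134.5] [260.5 133. ] [256.8 134.1]
0.066 [257.3 135.6] [260.5 134.1] [256.8 135.2]
3.1 [0.4788 0.1476 0.2301] F [-0.06  0.62 -2.01] w 0.0215
shift cm [ 3.049  7.569 28.573] rot [ 0.338  -0.0033 -0.0105]
```

The picture shows the wedge gripped straight. The flat back is on the right (+x) and the tip is near (257,132.6), which gives L of about 55 mm. I'll confirm this with a light touch on bare table, on the way to the block.

```bash
python3 - <<'E'
from h import *
go(.41,-.05,.2,-23.1)
T=cam(env.get_image("top"));print("washer",ray(T,(262.7,247.5),.003).round(3))
E
```

```text
3.1 [0.4788 0.1476 0.2301] F [-0.06  0.62 -2.01] w 0.0215
shift cm [ 2.917 -5.606 20.174] rot [ 0.338  -0.0033 -0.0105]
washer [0.484 0.008 0.003]
```

Call:
carry_out(motion=[[[0.5, -1.1, 4.0, 0.07, 0, 0, 1], [1.0, -2.2, 8.0, 0.14, 0, 0, 1], [1.5, -3.3, 12.0, 0.21, 0, 0, 1], [2.0, -4.4, 16.0, 0.28, 0, 0, 1], [2.5, -5.6, 20.0, 0.34, 0, 0, 1]]])

```text
time_s: 3.57
position: [0.4067, -0.0488, 0.1984]
tool_rot: [[-0.002, 0.918, -0.397], [0.001, -0.397, -0.918], [-1.0, -0.002, 0.0]]
ft_force: [0.8, -0.8, -1.4]
grip_width: 0.0211
```

Call:
carry_out(motion=[[[2.5, 0, 0, 0, 0, 0, 1], [5, 0, 0, 0, 0, 0, 1], [7.5, 0, 0, 0, 0, 0, 1], [8.5, 0, 0, 0, 0, 0, 1], [8.5, 0, 0, 0, 0, 0, 1]]])

```text
time_s: 3.98
position: [0.4064, -0.0472, 0.1119]
tool_rot: [[-0.006, 0.919, -0.395], [0.003, -0.395, -0.919], [-1.0, -0.007, -0.0]]
ft_force: [-0.8, 0.4, -1.2]
grip_width: 0.021
```

Call:
carry_out(motion=[[[0, 0, 0, 0, 0, 0, 1], [0, 0, 0, 0, 0, 0, 1], [0, 0, 0, 0, 0, 0, 1], [0, 0, 0, 0, 0, 0, 1], [0, 0, 0, 0, 0, 0, 1]]])

```text
time_s: 4.4
position: [0.4084, -0.0477, 0.1149]
tool_rot: [[0.001, 0.919, -0.394], [-0.0, -0.394, -0.919], [-1.0, 0.001, 0.0]]
ft_force: [-0.1, 0.7, -0.4]
grip_width: 0.0212
```

```bash
python3 - <<'E'
from h import *
go(.41,-.05,.11,-23.1)
E
```

```text
4.4 [ 0.4084 -0.0477  0.1149] F [-0.07  0.66 -0.36] w 0.0212
shift cm [0.492 0.232 0.148] rot [-0.0022  0.     -0.0011]
```

Call:
carry_out(motion=[[[0.6, 0, 0, 0, 0, 0, 1], [1.2, 0, 0, 0, 0, 0, 1], [1.8, 0, 0, 0, 0, 0, 1], [2.0, 0, 0, 0, 0, 0, 1], [2.0, 0, 0, 0, 0, 0, 1]]])

```text
time_s: 4.82
position: [0.4079, -0.0476, 0.0937]
tool_rot: [[-0.002, 0.919, -0.394], [0.001, -0.394, -0.919], [-1.0, -0.002, 0.0]]
ft_force: [0.4, -0.7, -1.6]
grip_width: 0.0211
```

Call:
carry_out(motion=[[[0.05, 0, 0, 0, 0, 0, 1], [0.1, 0, 0, 0, 0, 0, 1], [0.15, 0, 0, 0, 0, 0, 1], [0.2, 0, 0, 0, 0, 0, 1], [0.2, 0, 0, 0, 0, 0, 1]]])

```text
time_s: 5.23
position: [0.4083, -0.0477, 0.0924]
tool_rot: [[0.0, 0.919, -0.395], [-0.0, -0.395, -0.919], [-1.0, 0.0, -0.0]]
ft_force: [-0.1, -0.1, -1.9]
grip_width: 0.021
```

Call:
carry_out(motion=[[[0.05, 0, 0, 0, 0, 0, 1], [0.1, 0, 0, 0, 0, 0, 1], [0.15, 0, 0, 0, 0, 0, 1], [0.2, 0, 0, 0, 0, 0, 1], [0.2, 0, 0, 0, 0, 0, 1]]])

```text
time_s: 5.65
position: [0.4084, -0.0477, 0.0911]
tool_rot: [[0.001, 0.919, -0.394], [-0.0, -0.394, -0.919], [-1.0, 0.001, 0.0]]
ft_force: [-1.7, 1.1, 11.6]
grip_width: 0.0217
```

Call:
carry_out(motion=[[[-0.05, 0, 0, 0, 0, 0, 1], [-0.1, 0, 0, 0, 0, 0, 1], [-0.1, 0, 0, 0, 0, 0, 1]]])

```text
time_s: 5.9
position: [0.4083, -0.0477, 0.0914]
tool_rot: [[0.0, 0.919, -0.394], [-0.0, -0.394, -0.919], [-1.0, 0.0, -0.0]]
ft_force: [0.2, 0.6, -0.3]
grip_width: 0.0214
```

Call:
carry_out(motion=[[[-0.05, 0, 0, 0, 0, 0, 1], [-0.05, 0, 0, 0, 0, 0, 1], [-0.05, 0, 0, 0, 0, 0, 1]]])

```text
time_s: 6.15
position: [0.4082, -0.0477, 0.0918]
tool_rot: [[-0.0, 0.919, -0.395], [0.0, -0.395, -0.919], [-1.0, -0.0, -0.0]]
ft_force: [0.2, 0.8, -0.3]
grip_width: 0.0211
```

```bash
cat >> h.py <<'E'
B=np.array([.5359,-.1424]);YW=-23.1
UX=np.array([np.cos(np.radians(YW)),np.sin(np.radians(YW))]);UY=np.array([-UX[1],UX[0]])
def blk(back,y,tip):  # mm: blade back block x, blade y, tip z
    p=B+UX*(back-12)*1e-3+UY*(y+2.2)*1e-3
    go(p[0],p[1],tip*1e-3+.0912,YW)
    s=env.observe();q=np.array(s["position"]);R=np.array(s["tool_rot"]);d=(q[:2]-B)*1e3
    print("back %.2f y %.2f tip %.2f"%(d@UX+12,d@UY-2.2,(q[2]-.0912)*1e3),"F block axes",np.round(np.r_[np.array(s["ft_force"][:2])@np.c_[UX,UY],s["ft_force"][2]],2),"T",np.round(s["wrist_torque"],2))
E
python3 -c "
from h import *
blk(-13.5,0,75)"
```

```text
6.15 [ 0.4082 -0.0477  0.0918] F [ 0.23  0.8  -0.31] w 0.0211
shift cm [-7.439 12.914  3.448] rot [-0.0024 -0.      0.0002]
back -142.57 y 34.79 tip 0.64 F block axes [-0.1   0.83 -0.31] T [-0.01 -0.06 -0.  ]
```

Call:
carry_out(motion=[[[-3.5, 0, 0, 0, 0, 0, 1], [-7, 1, 0.5, 0, 0, 0, 1], [-7.4, 5, 1.5, 0, 0, 0, 1], [-7.4, 9, 2.5, 0, 0, 0, 1], [-7.4, 12.9, 3.45, -0.0024, 0, 0, 1]]])

```text
time_s: 6.57
position: [0.5146, -0.1314, 0.1669]
tool_rot: [[0.002, 0.92, -0.392], [-0.001, -0.392, -0.92], [-1.0, 0.002, 0.0]]
ft_force: [0.7, 0.1, -1.4]
grip_width: 0.0212
```

Call:
carry_out(motion=[[[0, 0, 0, 0, 0, 0, 1], [0, 0, 0, 0, 0, 0, 1], [0, 0, 0, 0, 0, 0, 1], [0, 0, 0, 0, 0, 0, 1]]])

```text
time_s: 6.9
position: [0.5123, -0.1296, 0.1658]
tool_rot: [[-0.001, 0.92, -0.392], [0.001, -0.392, -0.92], [-1.0, -0.001, -0.0]]
ft_force: [0.1, 0.5, -0.9]
grip_width: 0.0214
```

```bash
python3 -c "
from h import *
blk(-13.5,0,54)
im=env.get_image('top')['image'];im2=env.get_image('scene')['image']
W=np.zeros((480,800,3),np.uint8)
W[:480,:400]=tile(im,300,200,50,60,8);W[:480,400:]=tile(im2,165,165,50,60,8)
cv2.imwrite('pics/appr.png',W)
blk(-13.5,0,54)
"
```

```text
6.9 [ 0.5123 -0.1296  0.1658] F [ 0.11  0.52 -0.91] w 0.0214
shift cm [2.059 0.125 0.036] rot [ 0.0005 -0.0001  0.0012]
back -14.72 y 0.36 tip 74.59 F block axes [-0.1   0.52 -0.91] T [-0.02  0.03  0.01]
7.0 [ 0.5126 -0.1296  0.1661] F [-0.04 -0.54 -1.34] w 0.0212
shift cm [2.093 0.098 0.04 ] rot [ 0.0006 -0.0001  0.0003]
back -14.48 y 0.40 tip 74.93 F block axes [ 0.17 -0.51 -1.34] T [ 0.04 -0.03  0.01]
```

View pics/appr.png

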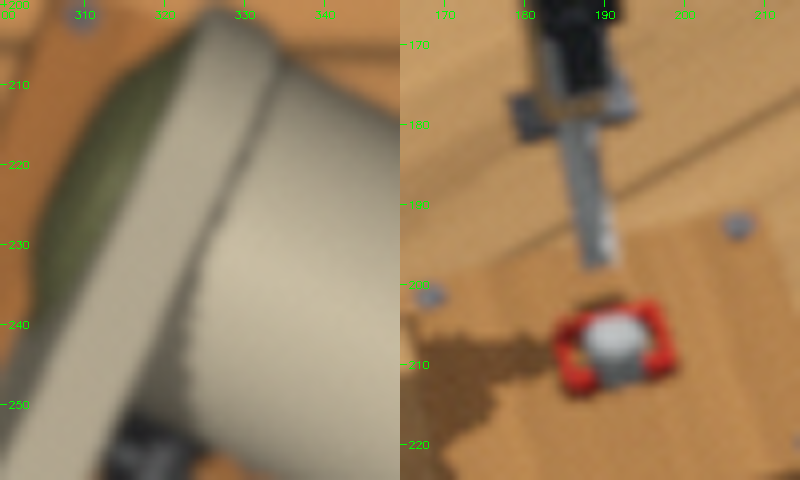

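```bash
python3 -c "
from h import *
S=cam(env.get_image('scene'))
for x in(-14.5,-17):
  for y in(-5.6,6.4):
    p=B+UX*x*1e-3+UY*y*1e-3;print(x,y,proj(S,np.r_[p,.075]).round(1))
for e in((1,0,0),(0,1,0),(0,0,1)):
  p=B+UX*(-15+e[0])*1e-3+UY*e[1]*1e-3;print(e,(proj(S,np.r_[p,.075+e[2]*1e-3])-proj(S,np.r_[B-.015*UX,.075])).round(3))
"
```

```text
-14.5 -5.6 [187.4 198.8]
-14.5 6.4 [191.8 197.8]
-17 -5.6 [187.3 198.2]
-17 6.4 [191.6 197.2]
(1, 0, 0) [0.078 0.246]
(0, 1, 0) [ 0.364 -0.084]
(0, 0, 1) [-0.042 -0.265]
```

Call:
carry_out(motion=[[[0.7, 0.05, 0.04, 0, 0, 0, 1], [1.4, 0.05, 0.04, 0, 0, 0, 1], [2.0, 0.05, 0.04, 0, 0, 0, 1], [2.1, 0.05, 0.04, 0, 0, 0, 1], [2.1, 0.05, 0.04, 0, 0, 0, 1]]])

```text
time_s: 7.47
position: [0.5132, -0.1307, 0.1442]
tool_rot: [[-0.001, 0.92, -0.392], [0.001, -0.392, -0.92], [-1.0, -0.002, -0.0]]
ft_force: [-0.0, 0.0, -0.6]
grip_width: 0.0211
```

Call:
carry_out(motion=[[[0, 0, 0, 0, 0, 0, 1], [0, 0, 0, 0, 0, 0, 1], [0, 0, 0, 0, 0, 0, 1]]])

```text
time_s: 7.72
position: [0.5136, -0.1309, 0.1452]
tool_rot: [[0.0, 0.92, -0.392], [-0.0, -0.392, -0.92], [-1.0, 0.001, 0.0]]
ft_force: [1.0, -0.8, -1.2]
grip_width: 0.0214
```

```bash
python3 -c "
from h import *
blk(-10.5,0,54)"
```

```text
7.72 [ 0.5136 -0.1309  0.1452] F [ 0.95 -0.8  -1.16] w 0.0214
shift cm [-0.004  0.249 -0.039] rot [ 0.0001  0.     -0.0005]
back -12.99 y -0.39 tip 53.96 F block axes [ 1.19 -0.37 -1.16] T [ 0.01 -0.02  0.01]
```

Call:
carry_out(motion=[[[0, 0.05, -0.02, 0, 0, 0, 1], [0, 0.1, -0.03, 0, 0, 0, 1], [0, 0.15, -0.03, 0, 0, 0, 1], [0, 0.15, -0.03, 0, 0, 0, 1]]])

```text
time_s: 8.05
position: [0.5151, -0.1312, 0.145]
tool_rot: [[0.0, 0.92, -0.392], [-0.0, -0.392, -0.92], [-1.0, 0.0, -0.0]]
ft_force: [-0.1, 0.2, 0.6]
grip_width: 0.021
```

Call:
carry_out(motion=[[[0, 0.03, 0, 0, 0, 0, 1], [0, 0.06, 0, 0, 0, 0, 1], [0, 0.06, 0, 0, 0, 0, 1]]])

```text
time_s: 8.3
position: [0.5156, -0.1315, 0.145]
tool_rot: [[0.0, 0.92, -0.392], [-0.0, -0.392, -0.92], [-1.0, 0.0, 0.0]]
ft_force: [0.3, -0.5, -0.6]
grip_width: 0.0213
```

```bash
python3 -c "
from h import *
blk(-10.5,0,54)"
```

```text
8.3 [ 0.5156 -0.1315  0.145 ] F [ 0.27 -0.53 -0.59] w 0.0213
shift cm [-0.025  0.046 -0.011] rot [ 0.0001  0.     -0.0001]
back -10.96 y -0.11 tip 53.75 F block axes [ 0.46 -0.38 -0.59] T [-0.02  0.03 -0.04]
```

Call:
carry_out(motion=[[[0, 0.03, 0, 0, 0, 0, 1], [0, 0.05, 0, 0, 0, 0, 1], [0, 0.05, 0, 0, 0, 0, 1]]])

```text
time_s: 8.55
position: [0.516, -0.1317, 0.1449]
tool_rot: [[0.0, 0.92, -0.392], [-0.0, -0.392, -0.92], [-1.0, 0.0, 0.0]]
ft_force: [0.2, 0.2, -0.7]
grip_width: 0.021
```

Call:
carry_out(motion=[[[0, 0.03, 0, 0, 0, 0, 1], [0, 0.05, 0, 0, 0, 0, 1], [0, 0.05, 0, 0, 0, 0, 1]]])

```text
time_s: 8.8
position: [0.5165, -0.1318, 0.1449]
tool_rot: [[0.0, 0.92, -0.392], [-0.0, -0.392, -0.92], [-1.0, 0.0, 0.0]]
ft_force: [-0.4, 0.1, -0.4]
grip_width: 0.0216
```

```bash
python3 -c "
from h import *
blk(-10.5,0,54)"
```

```text
8.8 [ 0.5165 -0.1318  0.1449] F [-0.38  0.14 -0.37] w 0.0216
shift cm [-0.025 -0.052 -0.01 ] rot [ 0.      0.     -0.0001]
back -9.98 y -0.10 tip 53.75 F block axes [-0.4  -0.02 -0.37] T [-0.05 -0.03  0.01]
```

Call:
carry_out(motion=[[[0, 0.03, 0, 0, 0, 0, 1], [0, 0.05, 0, 0, 0, 0, 1], [0, 0.05, 0, 0, 0, 0, 1]]])

```text
time_s: 9.05
position: [0.517, -0.132, 0.1449]
tool_rot: [[0.0, 0.92, -0.392], [-0.0, -0.392, -0.92], [-1.0, 0.0, 0.0]]
ft_force: [0.0, 0.1, -1.1]
grip_width: 0.0208
```

```bash
python3 -c "
from h import *
blk(-10.5,0,54)"
```

```text
9.05 [ 0.517  -0.132   0.1449] F [ 0.02  0.08 -1.07] w 0.0208
shift cm [-0.026 -0.103 -0.01 ] rot [ 0.0001  0.0001 -0.0001]
back -9.47 y -0.10 tip 53.74 F block axes [-0.01  0.08 -1.07] T [ 0.02 -0.04 -0.02]
```

Call:
carry_out(motion=[[[0, 0.03, 0, 0, 0, 0, 1], [0, 0.06, 0, 0, 0, 0, 1], [0, 0.06, 0, 0, 0, 0, 1]]])

```text
time_s: 9.3
position: [0.5175, -0.1323, 0.1449]
tool_rot: [[-0.0, 0.92, -0.392], [0.0, -0.392, -0.92], [-1.0, -0.0, -0.0]]
ft_force: [-0.0, -1.3, -1.8]
grip_width: 0.021
```

```bash
python3 -c "
from h import *
blk(-10.5,0,54)"
```

```text
9.3 [ 0.5175 -0.1323  0.1449] F [-0.02 -1.31 -1.78] w 0.021
shift cm [-0.028 -0.162 -0.013] rot [-0. -0.  0.]
back -8.88 y -0.13 tip 53.72 F block axes [ 0.5  -1.22 -1.78] T [ 0.01 -0.01  0.04]
```

Call:
carry_out(motion=[[[0, 0.03, 0, 0, 0, 0, 1], [0, 0.06, 0, 0, 0, 0, 1], [0, 0.06, 0, 0, 0, 0, 1]]])

```text
time_s: 9.55
position: [0.5179, -0.1324, 0.1449]
tool_rot: [[-0.0, 0.92, -0.392], [0.0, -0.392, -0.92], [-1.0, -0.001, -0.0]]
ft_force: [-0.8, 0.4, -0.3]
grip_width: 0.0211
```

```bash
python3 -c "
from h import *
blk(-10.5,0,54)
im2=env.get_image('scene')['image']
cv2.imwrite('pics/touch.png',tile(im2,168,172,50,50,10))
S=cam(env.get_image('scene'))
for x in(-8.3,-10.8):
  for y in(-6.1,5.9):
    p=B+UX*x*1e-3+UY*y*1e-3;print(x,y,proj(S,np.r_[p,.0537]).round(1))
blk(-10.5,0,54)
"
```

```text
9.55 [ 0.5179 -0.1324  0.1449] F [-0.82  0.45 -0.29] w 0.0211
shift cm [-0.034 -0.205 -0.007] rot [ 0.0001 -0.      0.0005]
back -8.45 y -0.07 tip 53.66 F block axes [-0.93  0.09 -0.29] T [0.04 0.16 0.02]
-8.3 -6.1 [188.7 206. ]
-8.3 5.9 [193. 205.]
-10.8 -6.1 [188.5 205.4]
-10.8 5.9 [192.8 204.4]
9.65 [ 0.5179 -0.1324  0.1449] F [-0.87  0.09 -1.48] w 0.0209
shift cm [-0.035 -0.203 -0.008] rot [ 0.0001 -0.      0.0005]
back -8.47 y -0.08 tip 53.65 F block axes [-0.84 -0.26 -1.48] T [ 0.04  0.19 -0.03]
```

View pics/touch.png

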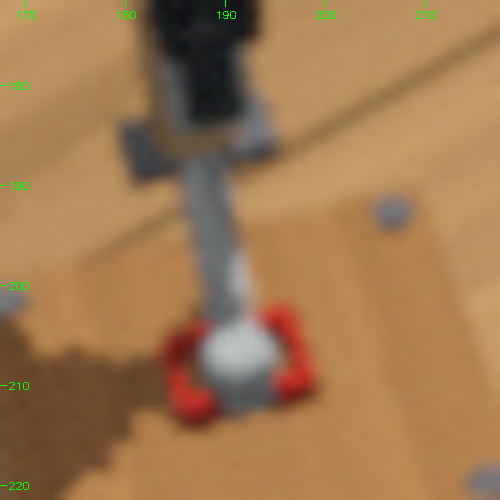

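There is light contact now: torque is 0.19 Nm and force about 0.9 N. The picture shows the tip against the spindle near (191,203). So the spindle's face lies at about -8.6 in my coordinates, and real block x is mine minus 1.4. I'll back off 0.8 mm and go down.

Call:
carry_out(motion=[[[0, -0.08, 0, 0, 0, 0, 1], [0, -0.08, 0, 0, 0, 0, 1], [0.3, -0.08, 0, 0, 0, 0, 1], [0.6, -0.08, 0, 0, 0, 0, 1], [0.6, -0.08, 0, 0, 0, 0, 1]]])

```text
time_s: 10.07
position: [0.517, -0.1321, 0.1382]
tool_rot: [[-0.001, 0.92, -0.392], [0.001, -0.392, -0.92], [-1.0, -0.001, -0.0]]
ft_force: [0.0, 0.1, -0.8]
grip_width: 0.0211
```

```bash
python3 -c "
from h import *
blk(-9.3,0,45)"
```

```text
10.07 [ 0.517  -0.1321  0.1382] F [ 0.02  0.14 -0.77] w 0.0211
shift cm [ 0.201  0.011 -0.008] rot [ 0.     -0.0001  0.0011]
back -9.41 y -0.08 tip 47.01 F block axes [-0.03  0.14 -0.77] T [0.02 0.09 0.01]
```

Call:
carry_out(motion=[[[0.1, 0, 0, 0, 0, 0, 1], [0.2, 0, 0, 0, 0, 0, 1], [0.3, 0, 0, 0, 0, 0, 1], [0.4, 0, 0, 0, 0, 0, 1], [0.4, 0, 0, 0, 0, 0, 1]]])

```text
time_s: 10.48
position: [0.5172, -0.1321, 0.1347]
tool_rot: [[-0.0, 0.92, -0.392], [0.0, -0.392, -0.92], [-1.0, -0.0, -0.0]]
ft_force: [-0.6, 0.1, -1.0]
grip_width: 0.021
```

Call:
carry_out(motion=[[[0.1, 0, 0, 0, 0, 0, 1], [0.2, 0, 0, 0, 0, 0, 1], [0.3, 0, 0, 0, 0, 0, 1], [0.3, 0, 0, 0, 0, 0, 1]]])

```text
time_s: 10.82
position: [0.5175, -0.1323, 0.1318]
tool_rot: [[0.0, 0.92, -0.392], [-0.0, -0.392, -0.92], [-1.0, 0.0, 0.0]]
ft_force: [1.0, -0.2, -1.0]
grip_width: 0.021
```

```bash
python3 -c "
from h import *
blk(-9.3,0,45)"
```

```text
10.82 [ 0.5175 -0.1323  0.1318] F [ 1.   -0.19 -1.  ] w 0.021
shift cm [-0.435 -0.038 -0.012] rot [ 0.      0.     -0.0005]
back -8.92 y -0.12 tip 40.65 F block axes [ 0.99  0.22 -1.  ] T [-0.08 -0.22 -0.01]
```

Call:
carry_out(motion=[[[0.1, 0, 0, 0, 0, 0, 1], [0.2, 0, 0, 0, 0, 0, 1], [0.3, 0, 0, 0, 0, 0, 1], [0.4, 0, 0, 0, 0, 0, 1]]])

```text
time_s: 11.15
position: [0.5177, -0.1324, 0.1283]
tool_rot: [[0.001, 0.92, -0.392], [-0.001, -0.392, -0.92], [-1.0, 0.001, 0.0]]
ft_force: [2.0, -0.3, 3.3]
grip_width: 0.0215
```

```bash
python3 -c "
from h import *
blk(-9.3,0,45)"
```

```text
11.15 [ 0.5177 -0.1324  0.1283] F [ 2.04 -0.3   3.32] w 0.0215
shift cm [-0.793 -0.058 -0.013] rot [ 0.0001  0.0001 -0.0013]
back -8.71 y -0.13 tip 37.07 F block axes [2.   0.52 3.32] T [-0.15 -0.25  0.02]
```

Call:
carry_out(motion=[[[0.1, 0, 0, 0, 0, 0, 1], [0.2, 0, 0, 0, 0, 0, 1], [0.3, 0, 0, 0, 0, 0, 1], [0.4, 0, 0, 0, 0, 0, 1]]])

```text
time_s: 11.48
position: [0.5176, -0.1323, 0.1239]
tool_rot: [[0.001, 0.92, -0.392], [-0.0, -0.392, -0.92], [-1.0, 0.001, 0.0]]
ft_force: [1.8, -0.6, 2.9]
grip_width: 0.021
```

```bash
python3 -c "
from h import *
blk(-9.3,0,45)"
```

```text
11.48 [ 0.5176 -0.1323  0.1239] F [ 1.81 -0.64  2.87] w 0.021
shift cm [-1.228 -0.047 -0.014] rot [ 0.      0.     -0.0009]
back -8.82 y -0.14 tip 32.72 F block axes [1.91 0.12 2.87] T [-0.24 -0.6  -0.01]
```

Call:
carry_out(motion=[[[0.1, 0, 0, 0, 0, 0, 1], [0.2, 0, 0, 0, 0, 0, 1], [0.3, 0, 0, 0, 0, 0, 1], [0.4, 0, 0, 0, 0, 0, 1]]])

```text
time_s: 11.82
position: [0.5175, -0.1323, 0.1198]
tool_rot: [[0.001, 0.92, -0.392], [-0.0, -0.392, -0.92], [-1.0, 0.001, 0.0]]
ft_force: [3.8, -1.6, 2.5]
grip_width: 0.0209
```

Call:
carry_out(motion=[[[0.1, 0, 0, 0, 0, 0, 1], [0.2, 0, 0, 0, 0, 0, 1], [0.3, 0, 0, 0, 0, 0, 1], [0.3, 0, 0, 0, 0, 0, 1]]])

```text
time_s: 12.15
position: [0.5174, -0.1322, 0.1167]
tool_rot: [[0.0, 0.92, -0.392], [-0.0, -0.392, -0.92], [-1.0, 0.0, 0.0]]
ft_force: [5.6, -2.0, 0.9]
grip_width: 0.0215
```

```bash
python3 -c "
from h import *
blk(-9.3,0,45)"
```

```text
12.15 [ 0.5174 -0.1322  0.1167] F [ 5.55 -2.    0.91] w 0.0215
shift cm [-1.951 -0.029 -0.011] rot [ 0.0001  0.     -0.0002]
back -9.00 y -0.11 tip 25.49 F block axes [5.89 0.34 0.91] T [-0.48 -0.99  0.07]
```

Call:
carry_out(motion=[[[0.05, 0, 0, 0, 0, 0, 1], [0.1, 0, 0, 0, 0, 0, 1], [0.15, 0, 0, 0, 0, 0, 1], [0.2, 0, 0, 0, 0, 0, 1], [0.2, 0, 0, 0, 0, 0, 1]]])

```text
time_s: 12.57
position: [0.5165, -0.1318, 0.1144]
tool_rot: [[-0.002, 0.92, -0.392], [0.001, -0.392, -0.92], [-1.0, -0.002, -0.0]]
ft_force: [0.3, -1.2, -0.8]
grip_width: 0.0214
```

Call:
carry_out(motion=[[[0.05, 0, 0, 0, 0, 0, 1], [0.1, 0, 0, 0, 0, 0, 1], [0.15, 0, 0, 0, 0, 0, 1], [0.15, 0, 0, 0, 0, 0, 1]]])

```text
time_s: 12.9
position: [0.5169, -0.132, 0.1131]
tool_rot: [[-0.001, 0.92, -0.392], [0.001, -0.392, -0.92], [-1.0, -0.001, -0.0]]
ft_force: [0.9, -0.0, -1.0]
grip_width: 0.0216
```

```bash
python3 -c "
from h import *
blk(-9.3,0,45)"
```

```text
12.9 [ 0.5169 -0.132   0.1131] F [ 0.91 -0.03 -1.  ] w 0.0216
shift cm [-2.311  0.022 -0.006] rot [ 0.0001 -0.0001  0.0013]
back -9.55 y -0.05 tip 21.89 F block axes [ 0.85  0.33 -1.  ] T [-0.12 -0.26  0.04]
```

The force dropped from about 6 N to nothing at a tip height of about 24 mm, so the clip has sprung off. I'll check with a picture.

```bash
python3 -c "
from h import *
im2=env.get_image('scene')['image']
cv2.imwrite('pics/pop.png',tile(im2,165,180,50,45,12))
S=cam(env.get_image('scene'))
BB=B+UX*.0014
for x,y in((-31,-15),(-31,15),(-36,-15),(-36,15),(-7.5,-19),(-7.5,19)):
    p=BB+UX*x*1e-3+UY*y*1e-3;print(x,y,proj(S,np.r_[p,.050]).round(1))
blk(-9.3,0,45)
"
```

```text
-31 -15 [184.  202.5]
-31 15 [194.7 200. ]
-36 -15 [183.6 201.2]
-36 15 [194.3 198.8]
-7.5 -19 [184.3 208.6]
-7.5 19 [198.  205.4]
13.0 [ 0.517  -0.132   0.1132] F [ 0.66 -0.75 -1.78] w 0.0209
shift cm [-2.3    0.018 -0.005] rot [ 0.0001 -0.0001  0.0012]
back -9.51 y -0.04 tip 22.00 F block axes [ 0.91 -0.43 -1.78] T [-0.02 -0.14 -0.  ]
```

View pics/pop.png

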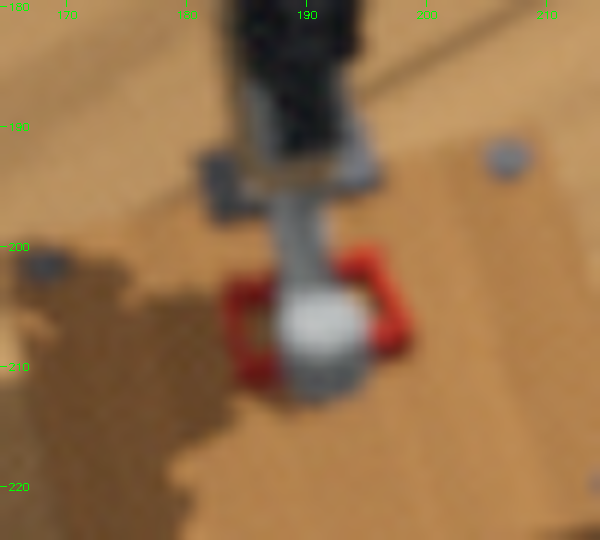

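```bash
python3 -c "
from h import *
a=cv2.resize(cv2.imread('pics/scene0.png'),(512,384),interpolation=cv2.INTER_AREA)[:,:,::-1]
b=env.get_image('scene')['image']
for n,im in(('old',a),('new',b)):
    i=im[190:225,175:208].astype(int); m=(i[...,0]>1.9*i[...,1])&(i[...,0]>70)
    print(n,m.sum())
    for r in range(6,27): print(190+r,''.join('#' if v else '.' for v in m[r]))
"
```

```text
old 66
196 .................................
197 .................................
198 .................................
199 .................................
200 .................................
201 .................................
202 .....................#...........
203 ................#######..........
204 ...........###......###..........
205 .........####........##..........
206 .........####........###.........
207 .........###..........##.........
208 .........###..........##.........
209 .........##..........####........
210 ..........##.........####........
211 ..........####.......###.........
212 ..........#####..................
213 ...........####..................
214 ............#....................
215 .................................
216 .................................
new 62
196 .................................
197 .................................
198 .................................
199 .................................
200 ....................#............
201 ..................####...........
202 ..................####...........
203 .........####......####..........
204 .........####........##..........
205 ........####.........###.........
206 ........###..........###.........
207 .........##..........###.........
208 .........##..........###.........
209 .........####.........##.........
210 .........####....................
211 .........####....................
212 ...........##....................
213 .................................
214 .................................
215 .................................
216 .................................
```

The clip has shifted only about 2 px, or roughly 8 mm. It sits near the widest part of the spindle and isn't off yet, so I'll keep going down gently. The floor is at tip height 14.

Call:
carry_out(motion=[[[0.05, 0, 0, 0, 0, 0, 1], [0.1, 0, 0, 0, 0, 0, 1], [0.15, 0, 0, 0, 0, 0, 1], [0.2, 0, 0, 0, 0, 0, 1], [0.2, 0, 0, 0, 0, 0, 1]]])

```text
time_s: 13.47
position: [0.5174, -0.1322, 0.1114]
tool_rot: [[0.0, 0.92, -0.392], [-0.0, -0.392, -0.92], [-1.0, 0.0, 0.0]]
ft_force: [1.3, -0.9, -1.7]
grip_width: 0.0214
```

```bash
cat >> h.py <<'E'
def red():
    i=env.get_image('scene')['image'][190:225,175:208].astype(int); m=(i[...,0]>1.9*i[...,1])&(i[...,0]>70)
    for r in range(4,26): print(190+r,''.join('#' if v else '.' for v in m[r]))
E
python3 -c "
from h import *
blk(-9.3,0,45);red()"
```

```text
13.47 [ 0.5174 -0.1322  0.1114] F [ 1.28 -0.88 -1.65] w 0.0214
shift cm [-2.482 -0.031 -0.012] rot [ 0.      0.     -0.0003]
back -8.98 y -0.12 tip 20.18 F block axes [ 1.52 -0.31 -1.65] T [-0.15 -0.27  0.01]
194 .................................
195 .................................
196 .................................
197 .................................
198 .................................
199 .................................
200 ....................#............
201 ..................####...........
202 ..................####...........
203 .........####......####..........
204 .........####........##..........
205 .........###..........##.........
206 ........###..........###.........
207 .........##..........###.........
208 .........##..........###.........
209 .........####........##..........
210 .........####....................
211 .........####....................
212 ...........##....................
213 .................................
214 .................................
215 .................................
```

Call:
carry_out(motion=[[[0.05, 0, 0, 0, 0, 0, 1], [0.1, 0, 0, 0, 0, 0, 1], [0.15, 0, 0, 0, 0, 0, 1], [0.15, 0, 0, 0, 0, 0, 1]]])

```text
time_s: 13.85
position: [0.517, -0.132, 0.1097]
tool_rot: [[-0.001, 0.92, -0.392], [0.0, -0.392, -0.92], [-1.0, -0.001, -0.0]]
ft_force: [-0.4, -0.3, -1.3]
grip_width: 0.0212
```

```bash
python3 -c "
from h import *
blk(-9.3,0,45)"
```

```text
13.85 [ 0.517  -0.132   0.1097] F [-0.39 -0.32 -1.28] w 0.0212
shift cm [-2.654  0.014 -0.009] rot [ 0.0001 -0.0001  0.001 ]
back -9.47 y -0.09 tip 18.46 F block axes [-0.23 -0.45 -1.28] T [0.02 0.02 0.03]
```

Call:
carry_out(motion=[[[0.05, 0, 0, 0, 0, 0, 1], [0.1, 0, 0, 0, 0, 0, 1], [0.1, 0, 0, 0, 0, 0, 1]]])

```text
time_s: 14.1
position: [0.5172, -0.1321, 0.1088]
tool_rot: [[-0.0, 0.92, -0.392], [0.0, -0.392, -0.92], [-1.0, -0.0, -0.0]]
ft_force: [0.7, 0.0, -1.2]
grip_width: 0.0209
```

```bash
python3 -c "
from h import *
blk(-9.3,0,45);red()"
```

```text
14.1 [ 0.5172 -0.1321  0.1088] F [ 0.73  0.03 -1.17] w 0.0209
shift cm [-2.742 -0.006 -0.007] rot [ 0.0001 -0.      0.0004]
back -9.25 y -0.07 tip 17.58 F block axes [ 0.66  0.32 -1.17] T [-0.04 -0.02 -0.01]
194 .................................
195 .................................
196 .................................
197 .................................
198 .................................
199 ..................###............
200 ..................####...........
201 .........####.....####...........
202 ........#####.......##...........
203 ........#####.......###..........
204 ........##...........##..........
205 ........##...........##..........
206 .........##..........##..........
207 .........###.........##..........
208 .........####....................
209 ..........###....................
210 ..........###....................
211 .................................
212 .................................
213 .................................
214 .................................
215 .................................
```

The force is gone and the clip has moved about 4 px in total, or roughly 15 mm. It is off the spindle. I'll withdraw straight up.

Call:
carry_out(motion=[[[-0.1, -0.1, 0, 0, 0, 0, 1], [-0.6, -0.1, 0, 0, 0, 0, 1], [-1.6, -0.1, 0, 0, 0, 0, 1], [-3.0, -0.1, 0, 0, 0, 0, 1], [-5.0, -0.1, 0, 0, 0, 0, 1]]])

```text
time_s: 14.57
position: [0.5158, -0.1315, 0.1589]
tool_rot: [[-0.002, 0.92, -0.392], [0.001, -0.392, -0.92], [-1.0, -0.002, -0.0]]
ft_force: [0.5, -0.0, -1.4]
grip_width: 0.0216
```

Call:
carry_out(motion=[[[-2, 0, 0, 0, 0, 0, 1], [-4, 0, 0, 0, 0, 0, 1], [-6, 0, 0, 0, 0, 0, 1], [-8, 0, 0, 0, 0, 0, 1], [-8, 0, 0, 0, 0, 0, 1]]])

```text
time_s: 14.98
position: [0.5174, -0.1322, 0.2431]
tool_rot: [[0.007, 0.92, -0.392], [-0.003, -0.392, -0.92], [-1.0, 0.007, 0.0]]
ft_force: [0.4, 0.0, -0.3]
grip_width: 0.0211
```

```bash
python3 -c "
from h import *
blk(-9.3,0,45);red()
# rack return: hover above grasp pose
go(.4775,.1475,.24,-3.73)
"
```

```text
14.98 [ 0.5174 -0.1322  0.2431] F [ 0.41  0.01 -0.27] w 0.0211
shift cm [10.69  -0.112 -0.016] rot [ 0.0002  0.0005 -0.0074]
back -8.97 y -0.10 tip 151.91 F block axes [ 0.37  0.17 -0.27] T [ 0.01 -0.   -0.02]
194 .................................
195 .................................
196 .................................
197 .................................
198 .................................
199 ..................###............
200 .............#########...........
201 .........#############...........
202 ........##########..##...........
203 ........######.......##..........
204 ........##...........##..........
205 ........##...........##..........
206 ........##...........##..........
207 .........##..........##..........
208 .........####....................
209 .........####....................
210 ..........###....................
211 .................................
212 .................................
213 .................................
214 .................................
215 .................................
15.03 [ 0.5168 -0.132   0.2408] F [ 0.74  0.21 -0.93] w 0.0213
shift cm [ 1.0000e-02 -1.4582e+01 -2.4168e+01] rot [-0.3379  0.001  -0.0041]
```

Call:
carry_out(motion=[[[0, -2.0, -3.4, -0.07, 0, 0, 1], [0, -4.0, -6.8, -0.14, 0, 0, 1], [0, -6.0, -10.2, -0.21, 0, 0, 1], [0, -8.0, -13.6, -0.28, 0, 0, 1], [0, -10.0, -17.0, -0.338, 0, 0, 1]]])

```text
time_s: 15.45
position: [0.49, 0.0655, 0.2378]
tool_rot: [[-0.002, 0.998, -0.062], [0.0, -0.062, -0.998], [-1.0, -0.002, -0.0]]
ft_force: [0.8, 0.8, -0.9]
grip_width: 0.0214
```

```bash
python3 -c "
from h import *
go(.4775,.1475,.18,-3.73)"
```

```text
15.45 [0.49   0.0655 0.2378] F [ 0.84  0.82 -0.94] w 0.0214
shift cm [ 5.783 -1.742 -8.105] rot [ 0.003  -0.0001  0.002 ]
```

Call:
carry_out(motion=[[[1, -0.6, -3, 0, 0, 0, 1], [2, -1.2, -6, 0, 0, 0, 1], [3, -1.74, -8.1, 0, 0, 0, 1], [4, -1.74, -8.1, 0, 0, 0, 1], [4.5, -1.74, -8.1, 0, 0, 0, 1]]])

```text
time_s: 15.87
position: [0.4776, 0.1468, 0.1918]
tool_rot: [[-0.004, 0.998, -0.063], [-0.0, -0.063, -0.998], [-1.0, -0.004, 0.001]]
ft_force: [-0.3, 0.1, -1.8]
grip_width: 0.0215
```

Call:
carry_out(motion=[[[0, 0, 0, 0, 0, 0, 1], [0, 0, 0, 0, 0, 0, 1], [0, 0, 0, 0, 0, 0, 1], [0, 0, 0, 0, 0, 0, 1]]])

```text
time_s: 16.2
position: [0.4793, 0.1452, 0.1944]
tool_rot: [[0.001, 0.998, -0.066], [-0.0, -0.066, -0.998], [-1.0, 0.001, -0.0]]
ft_force: [-0.5, 0.5, -0.6]
grip_width: 0.021
```

```bash
python3 -c "
from h import *
go(.4775,.1475,.12,-3.73)"
```

```text
16.2 [0.4793 0.1452 0.1944] F [-0.47  0.49 -0.62] w 0.021
shift cm [ 7.436 -0.205 -0.215] rot [-0.0011 -0.     -0.0009]
```

Call:
carry_out(motion=[[[0, -0.2, -0.2, 0, 0, 0, 1], [0.8, -0.2, -0.22, 0, 0, 0, 1], [1.6, -0.2, -0.22, 0, 0, 0, 1], [1.9, -0.2, -0.22, 0, 0, 0, 1], [1.9, -0.2, -0.22, 0, 0, 0, 1]]])

```text
time_s: 16.62
position: [0.4766, 0.148, 0.1737]
tool_rot: [[-0.002, 0.998, -0.065], [-0.0, -0.065, -0.998], [-1.0, -0.002, 0.0]]
ft_force: [0.1, -0.3, -1.3]
grip_width: 0.0214
```

Call:
carry_out(motion=[[[0, 0, 0, 0, 0, 0, 1], [0, 0, 0, 0, 0, 0, 1], [0, 0, 0, 0, 0, 0, 1], [0, 0, 0, 0, 0, 0, 1]]])

```text
time_s: 16.95
position: [0.4773, 0.1481, 0.1751]
tool_rot: [[0.001, 0.998, -0.065], [-0.0, -0.065, -0.998], [-1.0, 0.001, -0.0]]
ft_force: [-0.5, -0.4, -0.5]
grip_width: 0.0208
```

```bash
python3 -c "
from h import *
go(.4775,.1475,.12,-3.73)"
```

```text
16.95 [0.4773 0.1481 0.1751] F [-0.54 -0.42 -0.55] w 0.0208
shift cm [5.515 0.026 0.056] rot [-0.     -0.     -0.0005]
```

Call:
carry_out(motion=[[[0.3, 0.02, 0.05, 0, 0, 0, 1], [0.8, 0.02, 0.05, 0, 0, 0, 1], [1.4, 0.02, 0.05, 0, 0, 0, 1], [2.0, 0.02, 0.05, 0, 0, 0, 1], [2.0, 0.02, 0.05, 0, 0, 0, 1]]])

```text
time_s: 17.37
position: [0.4766, 0.1475, 0.1534]
tool_rot: [[-0.003, 0.998, -0.065], [-0.0, -0.065, -0.998], [-1.0, -0.003, 0.0]]
ft_force: [-0.6, 0.1, -2.4]
grip_width: 0.0206
```

Call:
carry_out(motion=[[[0.8, 0, 0, 0, 0, 0, 1], [1.6, 0, 0, 0, 0, 0, 1], [2.4, 0, 0, 0, 0, 0, 1], [3.2, 0, 0, 0, 0, 0, 1], [3.2, 0, 0, 0, 0, 0, 1]]])

```text
time_s: 17.78
position: [0.4765, 0.1475, 0.1211]
tool_rot: [[-0.003, 0.998, -0.065], [-0.0, -0.065, -0.998], [-1.0, -0.003, 0.0]]
ft_force: [-0.3, -0.4, -1.1]
grip_width: 0.0214
```

Call:
carry_out(motion=[[[0.6, 0, 0, 0, 0, 0, 1], [1.1, 0, 0, 0, 0, 0, 1], [1.4, 0, 0, 0, 0, 0, 1], [1.4, 0, 0, 0, 0, 0, 1], [1.4, 0, 0, 0, 0, 0, 1]]])

```text
time_s: 18.2
position: [0.4773, 0.1476, 0.1089]
tool_rot: [[-0.0, 0.998, -0.065], [0.0, -0.065, -0.998], [-1.0, -0.0, -0.0]]
ft_force: [0.6, 0.1, -1.3]
grip_width: 0.0211
```

```bash
python3 -c "
from h import *
go(.4775,.1475,.1057,-3.73)"
```

```text
18.2 [0.4773 0.1476 0.1089] F [ 0.59  0.15 -1.35] w 0.0211
shift cm [0.319 0.019 0.01 ] rot [ 0.     -0.      0.0001]
```

Going in freely. Now the last 3 mm, by feel.

Call:
carry_out(motion=[[[0.08, 0.02, 0, 0, 0, 0, 1], [0.16, 0.02, 0, 0, 0, 0, 1], [0.24, 0.02, 0, 0, 0, 0, 1], [0.24, 0.02, 0, 0, 0, 0, 1]]])

```text
time_s: 18.53
position: [0.4775, 0.1476, 0.1065]
tool_rot: [[0.0, 0.998, -0.065], [0.0, -0.065, -0.998], [-1.0, 0.0, -0.0]]
ft_force: [0.5, 1.0, -0.7]
grip_width: 0.0208
```

Call:
carry_out(motion=[[[0.05, 0, 0, 0, 0, 0, 1], [0.1, 0, 0, 0, 0, 0, 1], [0.1, 0, 0, 0, 0, 0, 1]]])

```text
time_s: 18.78
position: [0.4775, 0.1476, 0.1057]
tool_rot: [[0.0, 0.998, -0.065], [-0.0, -0.065, -0.998], [-1.0, 0.0, 0.0]]
ft_force: [-1.0, -0.0, 1.4]
grip_width: 0.0207
```

Call:
carry_out(motion=[[[0.03, 0, 0, 0, 0, 0, 1], [0.03, 0, 0, 0, 0, 0, 1], [0.03, 0, 0, 0, 0, 0, 3], [0.03, 0, 0, 0, 0, 0, 5], [0.03, 0, 0, 0, 0, 0, 6]]])

```text
time_s: 19.2
position: [0.4775, 0.1476, 0.1052]
tool_rot: [[0.0, 0.998, -0.065], [-0.0, -0.065, -0.998], [-1.0, 0.0, 0.0]]
ft_force: [-0.1, -0.0, -0.0]
grip_width: 0.053
```

Call:
carry_out(motion=[[[0, 0, 0, 0, 0, 0, 7], [0, 0, 0, 0, 0, 0, 7], [0, 0, 0, 0, 0, 0, 7], [0, 0, 0, 0, 0, 0, 7]]])

```text
time_s: 19.53
position: [0.4775, 0.1476, 0.1052]
tool_rot: [[-0.0, 0.998, -0.065], [-0.0, -0.065, -0.998], [-1.0, -0.0, 0.0]]
ft_force: [0.6, -1.1, -0.0]
grip_width: 0.07
```

Call:
carry_out(motion=[[[-2, 0, 0, 0, 0, 0, 7], [-5, 0, 0, 0, 0, 0, 7], [-8, 0, 0, 0, 0, 0, 7], [-11, 0, 0, 0, 0, 0, 7], [-13, 0, 0, 0, 0, 0, 7]]])

```text
time_s: 19.95
position: [0.4779, 0.1476, 0.238]
tool_rot: [[0.003, 0.998, -0.065], [0.0, -0.065, -0.998], [-1.0, 0.003, -0.0]]
ft_force: [0.8, -0.4, 0.4]
grip_width: 0.0697
```

Call:
carry_out(motion=[[[0, -4, 0, 0, 0, 0, 7], [0, -8, 0, 0, 0, 0, 7], [0, -12, 0, 0, 0, 0, 7], [0, -12, 0, 0, 0, 0, 7], [0, -12, 0, 0, 0, 0, 7]]])

```text
time_s: 20.37
position: [0.3564, 0.1556, 0.2357]
tool_rot: [[0.001, 0.998, -0.064], [0.0, -0.064, -0.998], [-1.0, 0.001, -0.0]]
ft_force: [1.1, -0.3, 0.5]
grip_width: 0.0697
```

```bash
python3 -c "
from h import *
go(.4775,.1475,.1057,-3.73)
t=env.get_image('top')['image'];s=env.get_image('scene')['image']
W=np.zeros((600,800,3),np.uint8)
W[:300,:400]=tile(t,300,210,40,30,10);W[:300,400:]=tile(s,175,190,40,30,10)
W[300:,:400]=tile(t,185,230,50,37,8)[:300] if 0 else cv2.resize(tile(t,190,232,40,30,10),(400,300))
W[300:,400:]=cv2.resize(tile(s,232,125,60,45,8),(400,300))
cv2.imwrite('pics/end.png',W)"
```

```text
20.37 [0.3564 0.1556 0.2357] F [ 1.15 -0.34  0.48] w 0.0697
shift cm [13.011 12.125  0.031] rot [ 0.0009 -0.0001 -0.001 ]
```

View pics/end.png

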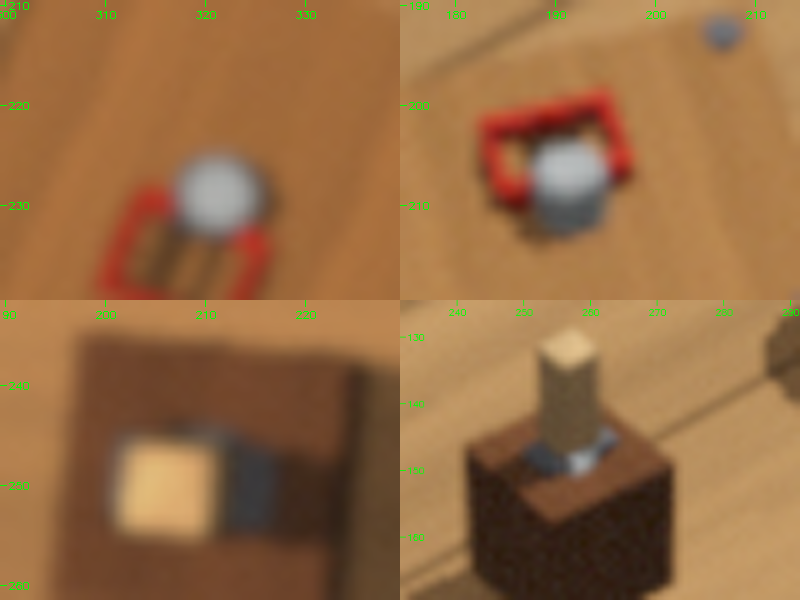

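```bash
python3 -c "
from h import *
t=env.get_image('top');T=cam(t);BB=B+UX*.0014*0
a=cv2.resize(cv2.imread('pics/top0.png'),(512,384),interpolation=cv2.INTER_AREA)[:,:,::-1]
for n,im in(('old',a),('new',t['image'])):
    i=im[215:250,300:340].astype(float); w=np.clip(i[...,0]-1.9*i[...,1],0,None)
    v,u=np.nonzero(w>5); P=np.array([((ray(T,(x+300,y+215),.05)[:2]-B)@np.c_[UX,UY])*1e3 for x,y in zip(u,v)])
    ww=w[v,u]; b=P[:,0]<P[:,0].min()+8
    print(n,len(u),'x range',P[:,0].min().round(1),P[:,0].max().round(1),'y range',P[:,1].min().round(1),P[:,1].max().round(1),'bar mean',np.average(P[b],axis=0,weights=ww[b]).round(1),'nose y',P[P[:,0]>P[:,0].max()-6].round(0).tolist())
"
```

```text
old 95 x range -22.1 10.4 y range -19.5 20.1 bar mean [-17.7  -0.1] nose y [[10.0, 16.0], [6.0, 19.0], [7.0, 17.0], [8.0, 15.0], [9.0, 12.0], [10.0, 10.0], [5.0, 16.0], [6.0, 14.0], [7.0, 11.0], [9.0, -13.0], [10.0, -16.0], [7.0, -14.0], [8.0, -17.0], [5.0, -18.0]]
new 100 x range -36.4 -3.9 y range -19.9 20.0 bar mean [-32.2  -0.9] nose y [[-8.0, 19.0], [-7.0, 17.0], [-6.0, 14.0], [-5.0, 12.0], [-10.0, 16.0], [-9.0, 13.0], [-7.0, 11.0], [-10.0, 10.0], [-6.0, -11.0], [-5.0, -14.0], [-4.0, -16.0], [-10.0, -10.0], [-8.0, -12.0], [-7.0, -15.0], [-6.0, -17.0], [-10.0, -16.0], [-9.0, -18.0]]
```

The clip has shifted 14.4 mm and its width is back to what it was when gripping, so the jaws are shut. The wedge stands as it did at the start. Handing in.

```bash
python3 -c "
from rig import env
print(env.close_job())"
```

```text
the job is handed in; nothing more can be done
None
```

The clip is off the spindle and the wedge is back upright in its rack; I handed the job in at about 20 s.

**What I did**
- I gripped the wedge and touched its tip to bare table to find the blade's reach, about 60 mm. That touch peaked at about 12 N, harder than I intended.
- I felt for the spindle's side at about 1 N. It was about 1.4 mm from where the cameras put it.
- I backed off 0.8 mm and slid the wedge down between the spindle and the bar. The largest sideways push I read was about 6 N.
- The first force drop looked like the clip coming off, but the picture showed only about 8 mm of travel, so I went 4.4 mm deeper. The clip came off with the tip about 3.5 mm above the slot floor, and I felt no contact with the floor.

**Last checks**
- **Clip:** it has moved 14.4 mm towards -x and is back to its gripping width, so the jaws look shut. Its noses sit right beside the spindle, at the natural "about 15 mm" rest, with little visible gap; I did not push it further.
- **Wedge:** it stands as at the start. The gripper met resistance at the same height, to about 0.1 mm, as when I picked it up. The final picture matches the first.
- **Everything else:** the gripper never touched the clip, and the arm ended clear of everything. I did not check the other items separately.

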